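# Turn out the nougat board

## Robot

A 6-joint arm with a two-finger parallel gripper is mounted at the origin on a cart in front of the work surface, level with it; the furniture and walls round the work are solid. World frame = base frame: x ahead of the robot, y to its left, z up, the work surface at z = 0. Lengths are in mm, angles in rad, forces in N, time in s.
With the tool pointing down it reaches from about 300 to 875 mm from the base axis. Payload 6.4 kg.
Tool frame: the origin (TCP) lies at the very end of the fingers, on their centre line; the grasp point (between the pads) lies 19 mm behind it; z points along the fingers, y is the line along which they close (so a half turn about z gives the same grasp; the last joint's range is limited). The gripper opens to 85 mm and grips with 20 to 120 N. Pads are 22 mm wide; open, the fingers measure 114 mm over their backs; the gripper's body (76 mm by 85 mm) begins 54 mm behind the grasp point. The pads swing forward as they close: fully open they stand 13 mm farther back than shut.
Start: joints at [1.028, 0.181, 1.607, -0, 1.354, -0.206], TCP at [190.008, 542.714, 231.288] pointing down, gripper open.
Joint ranges: [-2.99, 2.99], [-0.89, 2.07], [0.3, 2.58], [-1.14, 4.28], [0, 2.63], [-3.12, 3.12]. Speed limits (rad/s): [2.57, 2.57, 3.01, 3.14, 3.14, 3.14].

## Interface

Orientations are given as a unit quaternion [w, x, y, z].
In Python, from workcell import arm, optics, sensors gives the robot as it stands (arm), with the cameras (optics) and the readings (sensors).
- The arm moves only by the tool inch_along, called by a JSON object that holds its "name" and its "arguments". Schema: {"type":"object","properties":{"rows":{"type":"array","items":{"type":"array","items":{"type":"number"},"minItems":4,"maxItems":4},"minItems":1,"maxItems":20},"finger_gap":{"type":"number"},"grip_force":{"type":"number"},"only":{"type":"string"},"quiet":{"type":"boolean"},"lines":{"type":"string"}},"required":["rows"],"additionalProperties":false}. rows is a list of rows, 1 to 20 of them, each of 4 numbers: dx, dy, dz in mm, then a turn about the tool's z in rad; each row is the pose to reach, as a shift and turn from the pose commanded when the call began, along the tool's axes at that moment; what a row does not reach only later rows make up. A row lasts 1/12 s, in which the tool goes at most 41.7 mm and 0.125 rad, less where a joint would pass 70% of its speed; a pose out of reach is approached as far as the arm can. finger_gap is the finger opening in mm, set as the call begins (left out keeps the last). The fingers move at their own pace and stop on an object; grip_force is the grip in N (left out, the last holds). Time passes only in rows, so rows that do not move let the fingers close. The tool returns the time, the measured TCP pose, the force, the opening and the grip force at its end. only (a regular expression) keeps the lines of the reply that match it, lines (a string "A,B") keeps lines A to B, and quiet returns only ok. Input that does not fit is refused with a message, and nothing moves.
- sensors.observe(): the state, without advancing time (a new reading comes with each control period).
- optics.read_camera(name): name is "scene" or "top"; returns the picture (480x640x3 uint8, red, green, blue); there is no depth.
- optics.calibration(name): a dict with "fx", "fy", "cx", "cy" (pixels), "camera_from_world" (4x4, takes a point from world to camera coordinates). Camera axes: x right, y down, z forward; pixel columns grow to the right and rows downward; lengths in mm; the calibration is good to about 2 mm. A picture is of the moment at which its call begins. calibration takes no time and is no camera call.
- arm.close_job(): hands the job in; it is judged then, once.
The state is a dict: "clock": time; "joint_pos": joint angles; "joint_vel": joint speeds; "joint_torque": joint torques, N m; "ee_pos": TCP position; "tcp_rot": TCP orientation; "contact_force": force on the tool from outside, world axes, zero at the start; "wrist_torque": the same for the moment, N m; "gripper_width": finger opening in mm; "grip_force": force on a finger pad.
Only numpy, scipy, OpenCV 4.12 (cv2) and the standard library are available. Lean on these libraries where they do the work, as an engineer would, in place of code of your own. Each camera call takes 0.05 s, during which the arm holds its last target. There are 200 camera calls.

## Task

The rolling pin was left lying over the moulded nougat bars. Roll it along the moulding board, without picking it up, until it comes to rest lying along the dark parking line, centred over it, then lift every bar out of its cavity and lay it flat on the floor of the paper-lined tray, squared up with the tray's sides and none on top of another. At the end the pin must still be on its line; leave the other things on the counter where they are.

Things in the scene. Friction and masses are not known exactly. Their poses are not given: they have to be found in the camera images.
- mould_board: Fixed pale-wood moulding board, 212 mm wide (its x), 390 mm long (its y), top 38 mm above the counter. Origin: centre of the underside. Six cavities: columns at x = -41 and +41 mm, rows at y = -129.5, -69.5 and -9.5 mm. Flat side margins and a middle rib carry the pin over them along the full length; a stop block on each corner (32 mm in x, 12 mm in y, 30 mm high) keeps the pin on.
- cavity_0 (a point): Centre of the floor (14 mm above the counter) of the cavity at x = -41, y = -129.5 mm of the board; axes as the board's. Each cavity is 69 mm (x) by 33 mm (y), 24 mm deep. Along the middle of each column a finger channel as deep as the cavities, 40 mm wide, runs along y through all three and 27 mm past the end ones: 27 mm for a finger beside every cavity.
- park_line (a point): Point on the board's top face at the middle of the dark inlaid parking line (5 mm wide), which runs straight across the board along the board's x, at y = +125 mm of the board. Axes as the board's.
- rolling_pin: Loose wooden rolling pin: barrel 56 mm in diameter and 196 mm long, a fixed 36 mm long, 25 mm thick handle on each end (268 mm over all), about 0.45 kg. Origin: middle of the barrel, on its axis. x runs along the pin; y, z turn as it rolls. Starts across the cavities. Pushed slowly and let go, it stops within a few mm; rolling hardly turns it, but pushed against the stops at an end it squares up.
- nougat_0: Loose, firm nougat bar, 66 mm (its x) by 30 mm (its y) by 22 mm (its z), about 65 g. Origin: centre of the underside. It starts flat in a cavity of the board with 1.5 mm play, its top 2 mm below the board's top. May be absent.
- nougat_0_mid (a point): Centre of that bar, 11 mm above its underside; axes as the bar's.
- nougat_1: Loose, firm nougat bar, 66 mm (its x) by 30 mm (its y) by 22 mm (its z), about 65 g. Origin: centre of the underside. It starts flat in a cavity of the board with 1.5 mm play, its top 2 mm below the board's top. May be absent.
- nougat_1_mid (a point): Centre of that bar, 11 mm above its underside; axes as the bar's.
- nougat_2: Loose, firm nougat bar, 66 mm (its x) by 30 mm (its y) by 22 mm (its z), about 65 g. Origin: centre of the underside. It starts flat in a cavity of the board with 1.5 mm play, its top 2 mm below the board's top. May be absent.
- nougat_2_mid (a point): Centre of that bar, 11 mm above its underside; axes as the bar's.
- nougat_3: Loose, firm nougat bar, 66 mm (its x) by 30 mm (its y) by 22 mm (its z), about 65 g. Origin: centre of the underside. It starts flat in a cavity of the board with 1.5 mm play, its top 2 mm below the board's top. May be absent.
- nougat_3_mid (a point): Centre of that bar, 11 mm above its underside; axes as the bar's.
- nougat_4: Loose, firm nougat bar, 66 mm (its x) by 30 mm (its y) by 22 mm (its z), about 65 g. Origin: centre of the underside. It starts flat in a cavity of the board with 1.5 mm play, its top 2 mm below the board's top. May be absent.
- nougat_4_mid (a point): Centre of that bar, 11 mm above its underside; axes as the bar's.
- nougat_5: Loose, firm nougat bar, 66 mm (its x) by 30 mm (its y) by 22 mm (its z), about 65 g. Origin: centre of the underside. It starts flat in a cavity of the board with 1.5 mm play, its top 2 mm below the board's top. May be absent.
- nougat_5_mid (a point): Centre of that bar, 11 mm above its underside; axes as the bar's.
- tray_in (a point): Centre of the floor of the fixed shallow steel tray lined with paper. The floor is 200 mm long (its x) by 170 mm wide (its y), 6 mm above the counter; the rim is 6 mm thick and stands 8 mm above the floor. z points up.
- bell: Loose service bell, 83 mm across, 74 mm high; bystander. Origin under its centre.
- spice: Loose lidded glass jar, 58 mm across, 70 mm high; bystander. Origin under its centre.

How it is judged:
By the outcome, as a careful person would: the job done as asked, in the order asked, and still so for the second after the job is handed in, with the robot touching nothing.
Of nougat_0, nougat_1, nougat_2, nougat_3, nougat_4, nougat_5 only 4 to 6 are there at a start; the rules pass over those that are not, and their reading is None.
At some moment in a run one of rolling_pin may be knocked a few centimetres aside while the robot is not near it.
Once in a run the grip may slacken for a moment while it holds something.
It also fails if it takes over 210 s, if anything falls off the work surface, if the arm or the gripper's body presses on something with over 40 N, if the wrist force passes 120 N, or if a joint passes its speed limit or range.

## Working session

There is one attempt and no reset: what is moved stays moved. The work goes in short steps, Python scripts to look and compute and a tool call to move; the robot and the scene stay as the last step left them, time stands still between calls to the robot, and variables do not carry over. Pictures are saved under pics/ and viewed, at most 14 in all, crops included, and the job is handed in when it is done.

```bash
ls; mkdir -p pics; python3 - <<'E'
from workcell import arm, optics, sensors
import cv2
for n in("scene","top"):
    cv2.imwrite(f"pics/{n}0.png",optics.read_camera(n)[:,:,::-1]); c=optics.calibration(n); print(n,c)
s=sensors.observe();print(s["ee_pos"],s["tcp_rot"],s["clock"])
E
```

```text
pics
workcell.py
scene {'fx': 434.857363096065, 'fy': 434.857363096065, 'cx': 321.68901566261655, 'cy': 235.77491161320793, 'camera_from_world': array([[-5.32603448e-01, -8.46308979e-01,  9.73036823e-03,
         1.75123883e+02],
       [-6.56288413e-01,  4.05704639e-01, -6.36151920e-01,
         5.06332351e+02],
       [ 5.34433426e-01, -3.45202634e-01, -7.71502466e-01,
         7.03037615e+02],
       [ 0.00000000e+00,  0.00000000e+00,  0.00000000e+00,
         1.00000000e+00]])}
top {'fx': 486.2471803729881, 'fy': 486.2471803729881, 'cx': 320.5908530504742, 'cy': 239.90937389681565, 'camera_from_world': array([[-1.86163511e-02, -9.99810861e-01,  5.62791106e-03,
        -1.49828053e+02],
       [-9.97943120e-01,  1.82356327e-02, -6.14572303e-02,
         5.98624758e+02],
       [ 6.13429778e-02, -6.76044450e-03, -9.98093851e-01,
         1.11310005e+03],
       [ 0.00000000e+00,  0.00000000e+00,  0.00000000e+00,
         1.00000000e+00]])}
[189.74495059 542.25995241 230.4892992 ] [-2.64613890e-04  1.67602860e-01  9.85854289e-01 -7.29108680e-04] 0.1
```

View pics/top0.png

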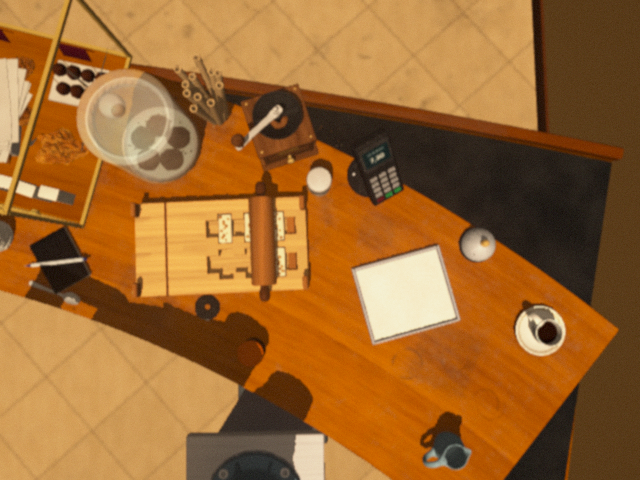

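View pics/scene0.png

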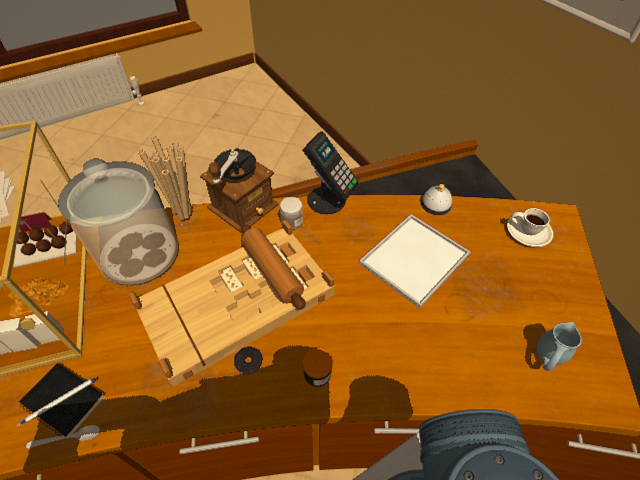

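The top view shows the board at u 135–309, v 196–297, with the park line near u=167 and the pin at u≈262. The tray is around (405,293), the bell at (478,244) and the jar at (319,180). I'll enlarge these for accurate corners.

```bash
python3 - <<'E'
import cv2
t=cv2.imread("pics/top0.png");s=cv2.imread("pics/scene0.png")
def c(im,u,v,w,h,k,n): cv2.imwrite(n,cv2.resize(im[v:v+h,u:u+w],None,fx=k,fy=k,interpolation=cv2.INTER_CUBIC))
c(t,125,180,200,130,4,"pics/c1.png")
c(s,125,210,220,180,3.3,"pics/c2.png")
c(t,340,235,130,115,5,"pics/c3.png")
E
```

```text
(no output)
```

View pics/c1.png

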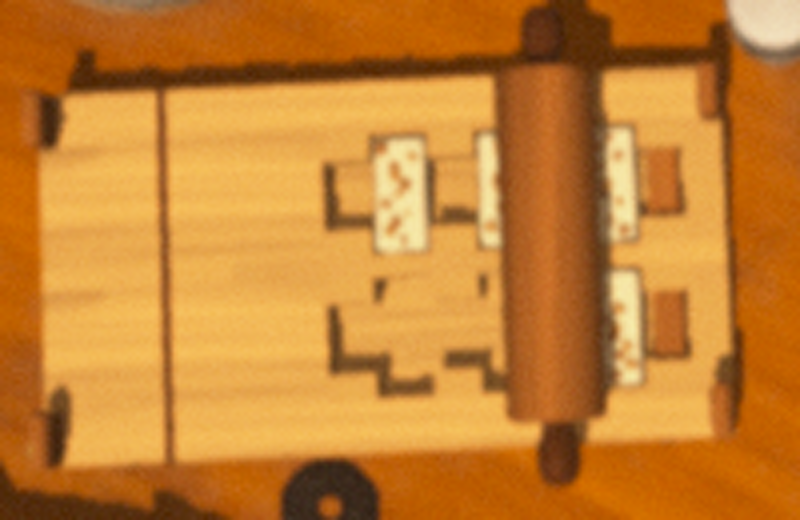

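View pics/c2.png

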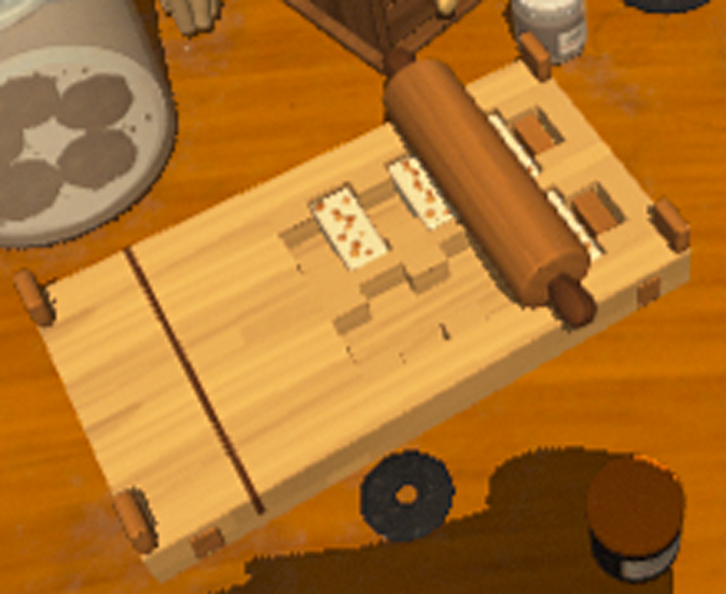

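View pics/c3.png

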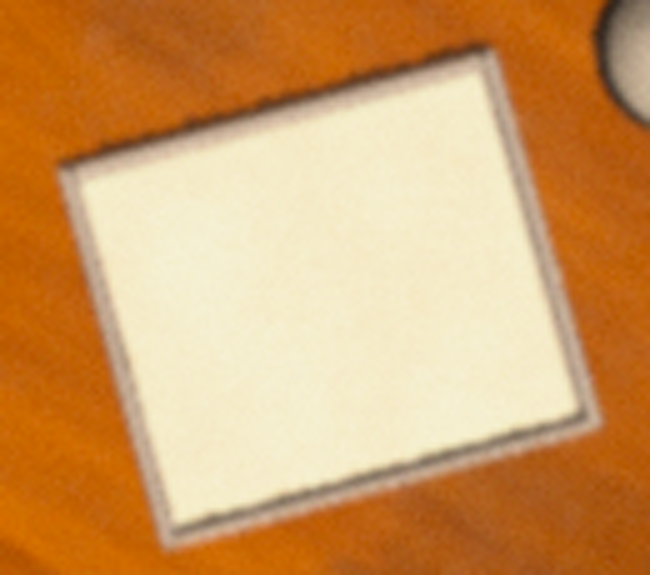

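Four bars are present: three in the upper column (board x=+41) and one in the lower column at row y=-129.5. Lower-column rows -9.5 and -69.5 are empty. The park line runs from crop pixel (160,90) to (169,464), and the tray corners are clear. Next I'll fit the poses.

```bash
cat > h.py <<'E'
import numpy as np, cv2
from workcell import arm, optics, sensors
from scipy.optimize import least_squares
CAL={n:optics.calibration(n) for n in("scene","top")}
def proj(n,P):
    c=CAL[n]; q=np.c_[P,np.ones(len(P))]@c["camera_from_world"].T
    return np.c_[c["fx"]*q[:,0]/q[:,2]+c["cx"],c["fy"]*q[:,1]/q[:,2]+c["cy"]]
def ray(n,u,v,z):
    c=CAL[n];M=c["camera_from_world"];R=M[:3,:3];o=-R.T@M[:3,3]
    d=R.T@np.array([(u-c["cx"])/c["fx"],(v-c["cy"])/c["fy"],1]);return o+d*(z-o[2])/d[2]
def place(p,L):
    L=np.asarray(L,float);c,s=np.cos(p[2]),np.sin(p[2])
    return np.c_[p[0]+c*L[:,0]-s*L[:,1],p[1]+s*L[:,0]+c*L[:,1],L[:,2]]
def fit(obs,p0):
    """obs: list of (cam, local pts, pixels)"""
    f=lambda p:np.concatenate([(proj(n,place(p,L))-np.array(px)).ravel() for n,L,px in obs])
    r=least_squares(f,p0,loss="soft_l1",x_scale=[100,100,1]);return r.x,f(r.x).reshape(-1,2)
def tcp():
    from scipy.spatial.transform import Rotation as R
    s=sensors.observe();q=s["tcp_rot"];M=R.from_quat([q[1],q[2],q[3],q[0]]).as_matrix()
    return np.array(s["ee_pos"]),M,s
E
python3 - <<'E'
from h import *
np.set_printoptions(precision=2,suppress=True)
A=lambda a:np.array(a)/4+[125,180]; B=lambda a:np.array(a)/3.3+[125,210]; C=lambda a:np.array(a)/5+[340,235]
Lt=[(106,125,38),(-106,125,38),(74,5.5,36),(74,-24.5,36),(8,-24.5,36),(8,5.5,36),(74,-144.5,36),(8,-144.5,36),(-8,-144.5,36),(-74,-144.5,36),(61,-173,38),(21,-173,38),(-21,-173,38),(-61,-173,38)]
pt=A([(160,90),(169,464),(375,137),(427,137),(427,252),(375,252),(636,126),(637,240),(641,268),(643,384),(682,147),(684,212),(687,290),(689,356)])
Ls=[(106,125,38),(-106,125,38),(74,5.5,36),(74,-24.5,36),(8,-24.5,36),(8,5.5,36)]
ps=B([(128,248),(261,513),(310,203),(350,184),(390,250),(352,270)])
for o in ([("top",Lt,pt)],[("scene",Ls,ps)],[("top",Lt,pt),("scene",Ls,ps)]):
    p,r=fit(o,[500,100,0]);print("board",p);
    print(r.T)
bp=p
Lr=[(-106,91,14),(106,91,14),(106,-91,14),(-106,-91,14)]
Lf=[(-100,85,6),(100,85,6),(100,-85,6),(-100,-85,6)]
for o in ([("top",Lr,C([(62,162),(490,48),(600,425),(168,545)]))],[("top",Lf,C([(80,183),(485,68),(583,412),(178,527)]))],[("scene",Lr,[(412,216),(469,253),(420,303),(360,260)])]):
    for y0 in(-1.3,):
        p,r=fit(o,[400,-300,y0]);print("tray",p);print(r.T)
a=ray("top",*A((545,69)),66);b=ray("top",*A((557,414)),66)
m=(a+b)/2;d=m[:2]-bp[:2];c,s=np.cos(bp[2]),np.sin(bp[2])
print("pin",m,"board frame",c*d[0]+s*d[1],-s*d[0]+c*d[1],"yaw",np.arctan2(*(a-b)[1::-1])-bp[2],np.linalg.norm(a-b))
print("board frame park",place(bp,[(0,125,38)]),place(bp,[(0,187,38)]))
E
```

```text
board [583.91  66.63   0.03]
[[ 0.16  0.28 -0.86 -0.79  0.18  0.06 -0.84  0.07 -0.65  0.02  0.25  0.47
   0.49  0.73]
 [ 0.22 -0.53  0.14 -0.44 -0.54  0.05  0.02  0.14  0.11 -0.02 -0.25  0.87
  -0.31  0.72]]
board [582.34  65.65   0.04]
[[-0.1  -0.48 -0.02 -0.37  0.84  0.31]
 [ 0.84 -4.38  0.24  0.08 -0.02  0.28]]
board [583.36  66.33   0.03]
[[ 0.15  0.56 -0.83 -0.76  0.3   0.18 -0.81  0.18 -0.51  0.25  0.29  0.57
   0.65  0.94 -0.39 -1.5  -0.28 -0.6   0.42 -0.15]
 [ 0.63 -0.12  0.39 -0.23 -0.33  0.3   0.07  0.18  0.15  0.02 -0.24  0.87
  -0.31  0.72  0.25 -4.77 -0.04 -0.15 -0.17  0.06]]
tray [ 466.96 -357.14   -1.33]
[[-0.67  1.07  0.66 -1.02]
 [ 0.45 -0.42 -0.12  0.08]]
tray [ 465.3  -359.34   -1.32]
[[-0.62  0.03  1.04 -0.23]
 [-0.79 -0.71  0.55  0.94]]
tray [ 468.43 -358.22   -3.04]
[[ -1.69   4.26   0.67  -1.37]
 [ -3.93  10.43   0.54 -15.15]]
pin [594.7  -31.58  66.  ] board frame 8.463416100978344 -98.19743543311688 yaw -0.006006149391301389 192.78442283705627
board frame park [[579.69 191.27  38.  ]] [[577.87 253.25  38.  ]]
```

```bash
cat >> h.py <<'E'
BP=np.array([583.6,66.5,0.030]); TP=np.array([466.5,-358.4,-1.325])
def go(x,y,z,yaw):
    """print tool-axis shift and turn to world target; yaw = world angle of tool y"""
    p,M,s=tcp(); d=M.T@(np.array([x,y,z])-p); cur=np.arctan2(M[1,1],M[0,1])
    t=-((yaw-cur+np.pi/2)%np.pi-np.pi/2)
    print("shift",d.round(1),"turn",round(t,3),"dist",round(np.linalg.norm(d)),"clk",s["clock"])
def b(x,y,z): return place(BP,[(x,y,z)])[0]
def t(x,y,z): return place(TP,[(x,y,z)])[0]
BY=np.pi/2+BP[2]
E
python3 - <<'E'
from h import *
print(BP,b(8.5,-98,46)); go(*b(8.5,-98,231),BY); go(*b(8.5,-98,46),BY)
E
```

{"name": "inch_along", "arguments": {"rows": [[-40, -28, 0, -0.12], [-80, -57, 0, -0.24], [-120, -85, 0, -0.367], [-160, -114, 0, -0.367], [-200, -142, 0, -0.367], [-240, -171, 0, -0.367], [-280, -199, 0, -0.367], [-320, -228, 0, -0.367], [-360, -256, 0, -0.367], [-400, -285, 0, -0.367], [-440, -313, 0, -0.367], [-480, -342, 0, -0.367], [-520, -370, 0, -0.367], [-550, -392, 0, -0.367], [-572, -407, 0, -0.367], [-572, -407, 0, -0.367], [-572, -407, 0, -0.367], [-572, -407, 0, -0.367], [-572, -407, 0, -0.367], [-572, -407, 0, -0.367]], "finger_gap": 85}}

```text
clock: 1.77
ee_pos: [594.7, -30.3, 230.4]
tcp_rot: [-0.001, -0.015, 1.0, 0.0]
contact_force: [-1.0, 0.3, 0.8]
gripper_width: 84.7
grip_force: 0.0
```

```bash
python3 - <<'E'
from h import *
go(*b(8.5,-98,46),BY)
cv2.imwrite("pics/s1.png",optics.read_camera("scene")[:,:,::-1])
E
```

```text
shift [ -0.6  -1.1 184.4] turn -0.001 dist 184 clk 1.7667
```

View pics/s1.png

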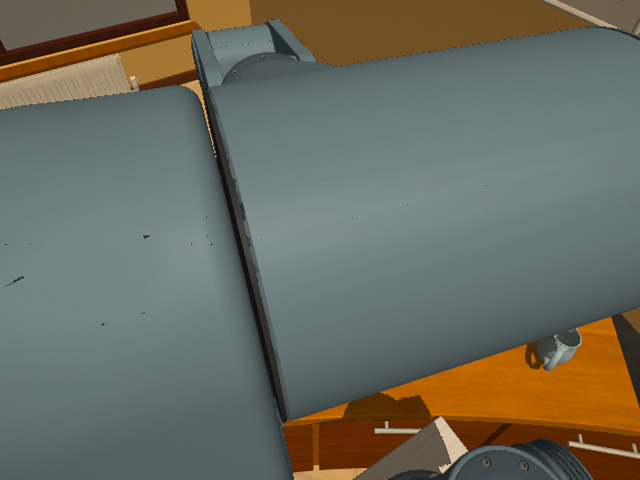

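The arm blocks the scene camera here, so I'll rely on the fit. Next I straddle the pin and narrow the cage.

{"name": "inch_along", "arguments": {"rows": [[0, -1, 40, 0], [0, -1, 80, 0], [0, -1, 120, 0], [0, -1, 150, 0], [0, -1, 170, 0], [0, -1, 184, 0], [0, -1, 184, 0], [0, -1, 184, 0]], "finger_gap": 85}}

```text
clock: 2.48
ee_pos: [594.4, -29.9, 47.1]
tcp_rot: [-0.001, -0.016, 1.0, 0.0]
contact_force: [-0.6, -0.3, -0.1]
gripper_width: 85.0
grip_force: 0.0
```

{"name": "inch_along", "arguments": {"rows": [[0, 0, 0, 0], [0, 0, 0, 0], [0, 0, 0, 0], [0, 0, 0, 0], [0, 0, 0, 0], [0, 0, 0, 0]], "finger_gap": 61, "grip_force": 20}}

```text
clock: 2.98
ee_pos: [595.6, -31.6, 47.7]
tcp_rot: [0.0, -0.015, 1.0, -0.0]
contact_force: [-0.1, -0.4, -0.5]
gripper_width: 60.7
grip_force: 0.0
```

```bash
python3 - <<'E'
from h import *
go(*b(8.5,125,46),BY)
E
```

```text
shift [  0.6 223.4   1.7] turn 0.0 dist 223 clk 2.9833
```

{"name": "inch_along", "arguments": {"rows": [[0, 3, 0, 0], [0, 7, 0, 0], [0, 13, 0, 0], [0, 20, 0, 0], [0, 27, 0, 0], [0, 34, 0, 0], [0, 41, 0, 0], [0, 48, 0, 0], [0, 55, 0, 0], [0, 62, 0, 0], [0, 69, 0, 0], [0, 76, 0, 0], [0, 83, 0, 0], [0, 90, 0, 0], [0, 97, 0, 0], [0, 104, 0, 0], [0, 111, 0, 0], [0, 117, 0, 0], [0, 121, 0, 0], [0, 123, 0, 0]]}}

```text
clock: 4.65
ee_pos: [591.6, 92.3, 47.2]
tcp_rot: [-0.0, -0.015, 1.0, 0.0]
contact_force: [0.2, -0.3, -0.1]
gripper_width: 61.0
grip_force: 0.0
```

```bash
python3 - <<'E'
from h import *
go(*b(8.5,125,46),BY)
E
```

```text
shift [ 0.2 99.5  1.2] turn 0.001 dist 99 clk 4.65
```

{"name": "inch_along", "arguments": {"rows": [[0, 3, 0, 0], [0, 7, 0, 0], [0, 13, 0, 0], [0, 20, 0, 0], [0, 27, 0, 0], [0, 34, 0, 0], [0, 41, 0, 0], [0, 48, 0, 0], [0, 55, 0, 0], [0, 62, 0, 0], [0, 69, 0, 0], [0, 76, 0, 0], [0, 82, 0, 0], [0, 87, 0, 0], [0, 91, 0, 0], [0, 94, 0, 0], [0, 97, 0, 0], [0, 99, 0, 0], [0, 100, 0, 0], [0, 100, 0, 0]]}}

```text
clock: 6.32
ee_pos: [588.7, 191.6, 47.3]
tcp_rot: [0.0, -0.015, 1.0, -0.0]
contact_force: [0.0, -0.3, -0.7]
gripper_width: 61.2
grip_force: 0.0
```

```bash
python3 - <<'E'
from h import *
go(*b(8.5,125,46),BY)
E
```

```text
shift [0.3 0.2 1.3] turn 0.0 dist 1 clk 6.3167
```

{"name": "inch_along", "arguments": {"rows": [[0, 0, 0, 0], [0, 0, 0, 0], [0, 0, 0, 0], [0, 0, 0, 0], [0, 0, 0, 0], [0, 0, 0, 0]], "finger_gap": 50, "grip_force": 20}}

```text
clock: 6.82
ee_pos: [588.8, 191.6, 47.5]
tcp_rot: [0.0, -0.015, 1.0, 0.0]
contact_force: [-0.9, 2.7, 2.7]
gripper_width: 54.9
grip_force: 21.6
```

{"name": "inch_along", "arguments": {"rows": [[2, 0, 0, 0], [4, 0, 0, 0], [6, 0, 0, 0], [8, 0, 0, 0], [8, 0, 0, 0], [8, 0, 0, 0]]}}

```text
clock: 7.32
ee_pos: [580.7, 190.8, 47.5]
tcp_rot: [0.0, -0.015, 1.0, -0.0]
contact_force: [1.2, -1.5, 3.1]
gripper_width: 55.6
grip_force: 22.0
```

{"name": "inch_along", "arguments": {"rows": [[0, 0, 0, 0], [0, 0, 0, 0], [0, 0, 0, 0], [0, 0, 0, 0]], "finger_gap": 62}}

```text
clock: 7.65
ee_pos: [580.0, 191.2, 46.8]
tcp_rot: [-0.001, -0.015, 1.0, -0.0]
contact_force: [-0.2, -0.1, -0.1]
gripper_width: 62.1
grip_force: 0.0
```

{"name": "inch_along", "arguments": {"rows": [[0, 0, 0, 0], [0, 0, 0, 0], [0, 0, 0, 0], [0, 0, 0, 0], [0, 0, 0, 0], [0, 0, 0, 0]], "finger_gap": 85}}

```text
clock: 8.15
ee_pos: [580.7, 191.2, 47.3]
tcp_rot: [-0.0, -0.015, 1.0, -0.0]
contact_force: [0.2, 0.2, -0.1]
gripper_width: 84.9
grip_force: 0.0
```

{"name": "inch_along", "arguments": {"rows": [[0, 0, -20, 0], [0, 0, -50, 0], [0, 0, -90, 0], [0, 0, -130, 0], [0, -40, -150, 0], [0, -80, -150, 0], [0, -120, -150, 0], [0, -160, -150, 0], [0, -200, -150, 0], [0, -240, -150, 0], [0, -280, -150, 0], [0, -320, -150, 0], [0, -320, -150, 0], [0, -320, -150, 0]]}}

```text
clock: 9.32
ee_pos: [590.1, -131.1, 197.2]
tcp_rot: [-0.0, -0.013, 1.0, 0.0]
contact_force: [-0.9, -0.3, 0.3]
gripper_width: 85.1
grip_force: 0.0
```

```bash
python3 - <<'E'
from h import *
for n in("scene","top"):cv2.imwrite(f"pics/{n}2.png",optics.read_camera(n)[:,:,::-1])
E
```

```text
(no output)
```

View pics/top2.png

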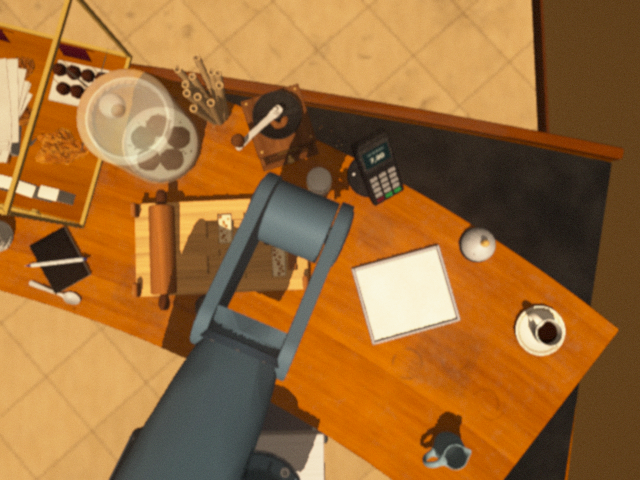

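The pin sits at about (162,250), near the line. The next step is an enlarged check.

```bash
python3 - <<'E'
from h import *
t_=cv2.imread("pics/top2.png")[190:312,125:225];cv2.imwrite("pics/c4.png",cv2.resize(t_,None,fx=4.5,fy=4.5,interpolation=cv2.INTER_CUBIC))
# expected silhouette corners of pin on line centre
L=[(s*98,125+q*28,66) for s in(1,-1) for q in(1,-1)]
print((proj("top",place(BP,L))-[125,190])*4.5)
go(*b(41,-9.5,90),BY)
E
```

```text
[[106.57026942  69.72771866]
 [219.42905201  64.37084174]
 [117.33596146 465.63302292]
 [231.44656199 460.03931122]]
shift [-40.3 185.2 107.2] turn -0.0 dist 218 clk 9.4167
```

View pics/c4.png

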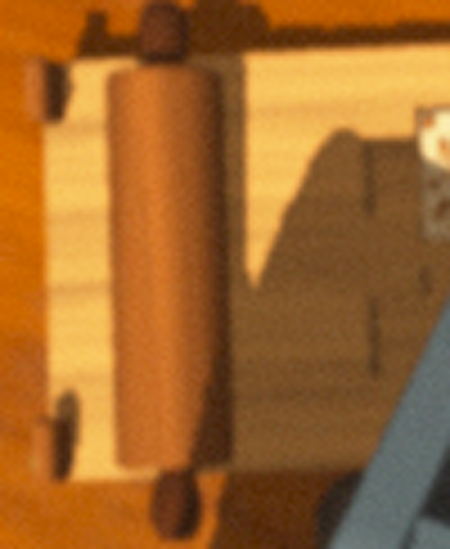

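The pin's corners, (107,70), (220,68), (117,465) and (230,462), match the prediction for a centred pin to about 1 mm. Now bar 1.

{"name": "inch_along", "arguments": {"rows": [[-8, 37, 0, 0], [-16, 74, 20, 0], [-24, 111, 40, 0], [-32, 148, 60, 0], [-36, 170, 80, 0], [-40, 185, 100, 0], [-40, 185, 107, 0], [-40, 185, 107, 0], [-40, 185, 107, 0], [-40, 185, 107, 0]], "finger_gap": 45, "grip_force": 40}}

```text
clock: 10.25
ee_pos: [625.5, 57.0, 91.7]
tcp_rot: [0.001, -0.015, 1.0, -0.0]
contact_force: [-0.4, 0.3, -0.4]
gripper_width: 45.0
grip_force: 0.0
```

```bash
python3 - <<'E'
from h import *
go(*b(41,-9.5,19),BY)
E
```

```text
shift [ 0.8  1.2 72.7] turn 0.0 dist 73 clk 10.25
```

{"name": "inch_along", "arguments": {"rows": [[0, 0.5, 20, 0], [0, 0.5, 40, 0], [0, 0.5, 52, 0], [0, 0.5, 60, 0], [0, 0.5, 66, 0], [0, 0.5, 71, 0], [0, 0.5, 71, 0], [0, 0.5, 71, 0]]}}

```text
clock: 10.92
ee_pos: [625.1, 57.9, 19.7]
tcp_rot: [0.0, -0.015, 1.0, -0.0]
contact_force: [-0.4, -0.7, 0.0]
gripper_width: 45.0
grip_force: 0.0
```

{"name": "inch_along", "arguments": {"rows": [[0, 0, 0, 0], [0, 0, 0, 0], [0, 0, 0, 0], [0, 0, 0, 0], [0, 0, 0, 0], [0, 0, 0, 0], [0, 0, 0, 0]], "finger_gap": 20, "grip_force": 40}}

```text
clock: 11.5
ee_pos: [625.6, 58.0, 20.3]
tcp_rot: [0.001, -0.015, 1.0, -0.0]
contact_force: [-0.8, -0.3, 5.4]
gripper_width: 29.0
grip_force: 40.6
```

```bash
python3 - <<'E'
from h import *
go(*b(41,-9.5,110),BY)
E
```

```text
shift [  0.5   0.3 -89.7] turn 0.0 dist 90 clk 11.5
```

{"name": "inch_along", "arguments": {"rows": [[0, 0, -5, 0], [0, 0, -20, 0], [0, 0, -45, 0], [0, 0, -75, 0], [0, 0, -100, 0], [0, 0, -100, 0], [0, 0, -100, 0]]}}

```text
clock: 12.08
ee_pos: [625.8, 57.9, 121.1]
tcp_rot: [0.002, -0.015, 1.0, -0.0]
contact_force: [-0.0, -0.1, -1.5]
gripper_width: 29.0
grip_force: 42.3
```

```bash
python3 - <<'E'
from h import *
for q in((-45,40),(-45,-40),(45,40),(45,-40)): print(q,t(*q,0)); go(*t(*q,120),TP[2])
E
```

```text
(-45, 40) [ 494.3479588  -305.01937439    0.        ]
shift [ 142.3 -358.8    0.8] turn -0.216 dist 386 clk 12.0833
(-45, -40) [ 416.75244973 -324.48567792    0.        ]
shift [ 220.5 -375.9    0.6] turn -0.216 dist 436 clk 12.0833
(45, 40) [ 516.24755027 -392.31432208    0.        ]
shift [ 123.1 -446.7    0.9] turn -0.216 dist 463 clk 12.0833
(45, -40) [ 438.6520412  -411.78062561    0.        ]
shift [ 201.2 -463.8    0.7] turn -0.216 dist 506 clk 12.0833
```

{"name": "inch_along", "arguments": {"rows": [[5, -15, 0, 0], [12, -42, 0, -0.06], [20, -72, 0, -0.13], [29, -104, 0, -0.216], [38, -138, 0, -0.216], [48, -172, 0, -0.216], [57, -206, 0, -0.216], [67, -240, 0, -0.216], [76, -274, 0, -0.216], [85, -308, 0, -0.216], [95, -342, 0, -0.216], [104, -376, 0, -0.216], [113, -408, 0, -0.216], [119, -432, 0, -0.216], [123, -446.7, 0, -0.216], [123, -446.7, 0, -0.216], [123, -446.7, 0, -0.216], [123, -446.7, 0, -0.216]]}}

```text
clock: 13.58
ee_pos: [515.1, -390.5, 118.1]
tcp_rot: [-0.001, -0.123, 0.992, 0.001]
contact_force: [-0.0, -1.1, -1.4]
gripper_width: 28.7
grip_force: 46.3
```

```bash
python3 - <<'E'
from h import *
go(*t(45,40,13.5),TP[2])
E
```

```text
shift [ -0.7  -2.3 104.6] turn 0.001 dist 105 clk 13.5833
```

{"name": "inch_along", "arguments": {"rows": [[0, -1, 25, 0], [0, -1, 50, 0], [0, -1, 75, 0], [0, -1, 90, 0], [0, -1, 98, 0], [0, -1, 103, 0], [0, -1, 105, 0], [0, -1, 105, 0], [0, -1, 105, 0]]}}

```text
clock: 14.33
ee_pos: [516.3, -393.9, 15.7]
tcp_rot: [0.001, -0.123, 0.992, -0.001]
contact_force: [-0.5, -0.2, -1.0]
gripper_width: 28.7
grip_force: 46.4
```

{"name": "inch_along", "arguments": {"rows": [[0, 0, 0, 0], [0, 0, 0, 0], [0, 0, 0, 0], [0, 0, 0, 0], [0, 0, 0, 0]], "finger_gap": 45}}

```text
clock: 14.75
ee_pos: [515.6, -393.4, 14.6]
tcp_rot: [0.0, -0.123, 0.992, -0.0]
contact_force: [0.3, -0.9, -0.0]
gripper_width: 44.8
grip_force: 0.0
```

{"name": "inch_along", "arguments": {"rows": [[0, 0, -20, 0], [0, 0, -50, 0], [0, 0, -80, 0], [0, 0, -107, 0], [0, 0, -107, 0], [0, 0, -107, 0]]}}

```text
clock: 15.25
ee_pos: [516.6, -394.4, 123.9]
tcp_rot: [0.001, -0.123, 0.992, -0.002]
contact_force: [0.2, -0.4, -0.5]
gripper_width: 44.3
grip_force: 0.0
```

```bash
python3 - <<'E'
from h import *
go(*b(41,-69.5,119),BY)
go(*b(41,-69.5,19),BY)
E
```

```text
shift [-202.4  354.     3.8] turn 0.216 dist 408 clk 15.25
shift [-202.2  354.5  103.8] turn 0.216 dist 421 clk 15.25
```

{"name": "inch_along", "arguments": {"rows": [[-12, 20, 0, 0], [-30, 52, 0, 0.06], [-48, 84, 0, 0.13], [-66, 116, 0, 0.216], [-84, 148, 0, 0.216], [-102, 180, 0, 0.216], [-120, 212, 0, 0.216], [-138, 244, 0, 0.216], [-156, 276, 0, 0.216], [-174, 306, 0, 0.216], [-190, 333, 0, 0.216], [-202.3, 354, 0, 0.216], [-202.3, 354, 0, 0.216], [-202.3, 354, 0, 0.216], [-202.3, 354, 0, 0.216], [-202.3, 354, 0, 0.216]], "finger_gap": 45, "grip_force": 40}}

```text
clock: 16.58
ee_pos: [624.7, -1.7, 120.4]
tcp_rot: [-0.001, -0.014, 1.0, -0.0]
contact_force: [-0.3, -0.4, -0.2]
gripper_width: 44.8
grip_force: 0.0
```

```bash
python3 - <<'E'
from h import *
go(*b(41,-69.5,19),BY)
E
```

```text
shift [-2.100e+00 -1.000e-01  1.014e+02] turn -0.001 dist 101 clk 16.5833
```

{"name": "inch_along", "arguments": {"rows": [[-1, 0, 25, 0], [-1, 0, 50, 0], [-1, 0, 70, 0], [-1, 0, 83, 0], [-1, 0, 92, 0], [-1, 0, 98, 0], [-1, 0, 100, 0], [-1, 0, 101, 0], [-1, 0, 101, 0]]}}

```text
clock: 17.33
ee_pos: [627.1, -0.7, 21.1]
tcp_rot: [0.001, -0.015, 1.0, -0.0]
contact_force: [0.4, 0.3, 0.3]
gripper_width: 44.7
grip_force: 0.0
```

{"name": "inch_along", "arguments": {"rows": [[0, 0, 0, 0], [0, 0, 0, 0], [0, 0, 0, 0], [0, 0, 0, 0], [0, 0, 0, 0], [0, 0, 0, 0], [0, 0, 0, 0]], "finger_gap": 20, "grip_force": 40}}

```text
clock: 17.92
ee_pos: [627.4, -0.6, 21.6]
tcp_rot: [0.001, -0.015, 1.0, -0.0]
contact_force: [-0.9, 0.5, 6.3]
gripper_width: 29.2
grip_force: 40.9
```

{"name": "inch_along", "arguments": {"rows": [[0, 0, -5, 0], [0, 0, -20, 0], [0, 0, -45, 0], [0, 0, -75, 0], [0, 0, -100, 0], [0, 0, -100, 0], [0, 0, -100, 0]]}}

```text
clock: 18.5
ee_pos: [627.5, -0.7, 122.3]
tcp_rot: [0.002, -0.015, 1.0, -0.0]
contact_force: [-0.3, -0.3, -1.7]
gripper_width: 29.2
grip_force: 42.1
```

```bash
python3 - <<'E'
from h import *
go(*t(45,-40,120),TP[2])
E
```

```text
shift [ 201.3 -405.2    1.9] turn -0.215 dist 452 clk 18.5
```

{"name": "inch_along", "arguments": {"rows": [[7, -14, 0, 0], [19, -38, 0, -0.06], [33, -67, 0, -0.13], [48, -97, 0, -0.215], [63, -127, 0, -0.215], [78, -157, 0, -0.215], [93, -187, 0, -0.215], [108, -217, 0, -0.215], [123, -247, 0, -0.215], [138, -277, 0, -0.215], [153, -308, 0, -0.215], [168, -338, 0, -0.215], [183, -368, 0, -0.215], [194, -390, 0, -0.215], [201, -405, 0, -0.215], [201, -405, 0, -0.215], [201, -405, 0, -0.215], [201, -405, 0, -0.215]]}}

```text
clock: 20.0
ee_pos: [437.5, -410.0, 119.2]
tcp_rot: [-0.0, -0.122, 0.992, 0.001]
contact_force: [0.1, 0.8, 0.1]
gripper_width: 28.9
grip_force: 42.1
```

```bash
python3 - <<'E'
from h import *
go(*t(45,-40,14.5),TP[2])
E
```

```text
shift [ -0.7  -2.3 104.7] turn -0.0 dist 105 clk 20.0
```

{"name": "inch_along", "arguments": {"rows": [[0, -1, 25, 0], [0, -1, 50, 0], [0, -1, 75, 0], [0, -1, 90, 0], [0, -1, 98, 0], [0, -1, 103, 0], [0, -1, 105, 0], [0, -1, 105, 0], [0, -1, 105, 0]]}}

```text
clock: 20.75
ee_pos: [438.7, -412.9, 16.5]
tcp_rot: [0.0, -0.123, 0.992, -0.001]
contact_force: [0.7, 0.8, -0.4]
gripper_width: 29.2
grip_force: 42.1
```

{"name": "inch_along", "arguments": {"rows": [[0, 0, 0, 0], [0, 0, 0, 0], [0, 0, 0, 0], [0, 0, 0, 0], [0, 0, 0, 0]], "finger_gap": 45}}

```text
clock: 21.17
ee_pos: [438.0, -412.6, 15.6]
tcp_rot: [0.0, -0.122, 0.993, -0.0]
contact_force: [0.5, -0.2, 0.5]
gripper_width: 45.3
grip_force: 0.0
```

{"name": "inch_along", "arguments": {"rows": [[0, 0, -20, 0], [0, 0, -50, 0], [0, 0, -80, 0], [0, 0, -107, 0], [0, 0, -107, 0], [0, 0, -107, 0]]}}

```text
clock: 21.67
ee_pos: [438.9, -413.7, 124.7]
tcp_rot: [0.001, -0.122, 0.992, -0.002]
contact_force: [0.0, -0.1, -1.0]
gripper_width: 44.8
grip_force: 0.0
```

```bash
python3 - <<'E'
from h import *
go(*b(41,-129.5,119),BY)
E
```

```text
shift [-269.3  295.5    4.8] turn 0.215 dist 400 clk 21.6667
```

{"name": "inch_along", "arguments": {"rows": [[-15, 17, 0, 0], [-42, 46, 0, 0.06], [-69, 76, 0, 0.13], [-96, 105, 0, 0.215], [-123, 135, 0, 0.215], [-150, 165, 0, 0.215], [-177, 194, 0, 0.215], [-204, 224, 0, 0.215], [-231, 253, 0, 0.215], [-252, 277, 0, 0.215], [-269, 295.5, 0, 0.215], [-269, 295.5, 0, 0.215], [-269, 295.5, 0, 0.215], [-269, 295.5, 0, 0.215], [-269, 295.5, 0, 0.215]], "finger_gap": 45, "grip_force": 40}}

```text
clock: 22.92
ee_pos: [626.3, -61.5, 121.4]
tcp_rot: [-0.001, -0.014, 1.0, 0.0]
contact_force: [-0.3, 0.3, 0.0]
gripper_width: 45.0
grip_force: 0.0
```

```bash
python3 - <<'E'
from h import *
go(*b(41,-129.5,19),BY)
cv2.imwrite("pics/s3.png",optics.read_camera("top")[:,:,::-1])
E
```

```text
shift [ -2.4  -0.3 102.4] turn -0.001 dist 102 clk 22.9167
```

View pics/s3.png

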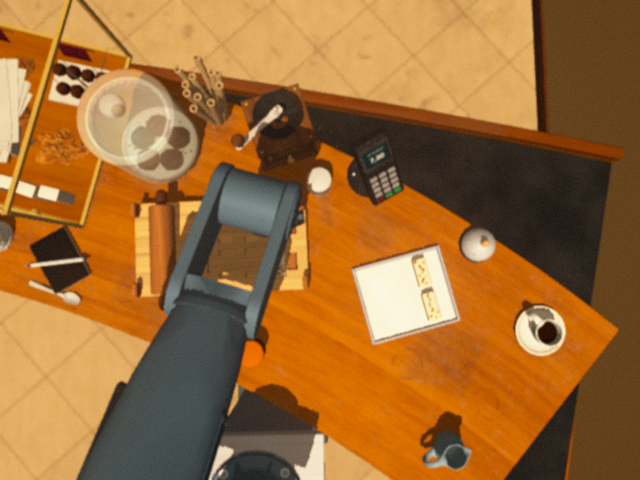

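Two bars lie squared in the tray at (422,271) and (430,303), and the pin is still at u≈162. Next is bar 3.

{"name": "inch_along", "arguments": {"rows": [[-1, 0, 25, 0], [-1, 0, 50, 0], [-1, 0, 70, 0], [-1, 0, 83, 0], [-1, 0, 92, 0], [-1, 0, 98, 0], [-1, 0, 101, 0], [-1, 0, 102, 0], [-1, 0, 102, 0]]}}

```text
clock: 23.72
ee_pos: [628.8, -60.7, 21.0]
tcp_rot: [0.001, -0.015, 1.0, -0.0]
contact_force: [0.1, 0.4, -0.4]
gripper_width: 45.2
grip_force: 0.0
```

{"name": "inch_along", "arguments": {"rows": [[0, 0, 0, 0], [0, 0, 0, 0], [0, 0, 0, 0], [0, 0, 0, 0], [0, 0, 0, 0], [0, 0, 0, 0], [0, 0, 0, 0]], "finger_gap": 20, "grip_force": 40}}

```text
clock: 24.3
ee_pos: [629.2, -60.6, 21.5]
tcp_rot: [0.001, -0.015, 1.0, -0.0]
contact_force: [0.1, -0.3, 5.8]
gripper_width: 28.9
grip_force: 40.8
```

{"name": "inch_along", "arguments": {"rows": [[0, 0, -5, 0], [0, 0, -20, 0], [0, 0, -45, 0], [0, 0, -75, 0], [0, 0, -100, 0], [0, 0, -100, 0], [0, 0, -100, 0]]}}

```text
clock: 24.88
ee_pos: [629.3, -60.6, 122.2]
tcp_rot: [0.002, -0.015, 1.0, -0.0]
contact_force: [0.4, 0.2, -0.9]
gripper_width: 29.1
grip_force: 41.8
```

```bash
python3 - <<'E'
from h import *
go(*t(-45,40,120),TP[2])
E
```

```text
shift [ 142.3 -240.2    2. ] turn -0.216 dist 279 clk 24.8833
```

{"name": "inch_along", "arguments": {"rows": [[8, -13, 0, 0], [22, -37, 0, -0.06], [38, -64, 0, -0.13], [54, -91, 0, -0.216], [70, -118, 0, -0.216], [86, -145, 0, -0.216], [102, -172, 0, -0.216], [118, -199, 0, -0.216], [132, -223, 0, -0.216], [142, -241, 0, -0.216], [142, -241, 0, -0.216], [142, -241, 0, -0.216], [142, -241, 0, -0.216]]}}

```text
clock: 25.97
ee_pos: [492.5, -304.8, 118.8]
tcp_rot: [-0.001, -0.122, 0.992, 0.001]
contact_force: [-0.2, -0.5, -1.0]
gripper_width: 28.8
grip_force: 41.8
```

```bash
python3 - <<'E'
from h import *
go(*t(-45,40,14.5),TP[2])
E
```

```text
shift [ -1.9  -1.  104.3] turn -0.0 dist 104 clk 25.9667
```

{"name": "inch_along", "arguments": {"rows": [[-1, 0, 25, 0], [-1, 0, 50, 0], [-1, 0, 75, 0], [-1, 0, 90, 0], [-1, 0, 98, 0], [-1, 0, 103, 0], [-1, 0, 105, 0], [-1, 0, 105, 0], [-1, 0, 105, 0]]}}

```text
clock: 26.72
ee_pos: [495.3, -305.7, 16.3]
tcp_rot: [0.001, -0.123, 0.992, -0.001]
contact_force: [1.0, -0.6, -0.5]
gripper_width: 28.9
grip_force: 41.9
```

{"name": "inch_along", "arguments": {"rows": [[0, 0, 0, 0], [0, 0, 0, 0], [0, 0, 0, 0], [0, 0, 0, 0], [0, 0, 0, 0]], "finger_gap": 45}}

```text
clock: 27.13
ee_pos: [494.6, -305.5, 15.6]
tcp_rot: [0.0, -0.123, 0.992, -0.0]
contact_force: [-0.3, 0.1, 0.0]
gripper_width: 44.8
grip_force: 0.0
```

{"name": "inch_along", "arguments": {"rows": [[0, 0, -20, 0], [0, 0, -50, 0], [0, 0, -80, 0], [0, 0, -107, 0], [0, 0, -107, 0], [0, 0, -107, 0]]}}

```text
clock: 27.63
ee_pos: [495.7, -306.4, 124.6]
tcp_rot: [0.001, -0.123, 0.992, -0.002]
contact_force: [-0.0, -0.6, -0.0]
gripper_width: 44.9
grip_force: 0.0
```

```bash
python3 - <<'E'
from h import *
go(*b(-41,-129.5,119),BY)
E
```

```text
shift [-108.3  222.6    5. ] turn 0.216 dist 248 clk 27.6333
```

{"name": "inch_along", "arguments": {"rows": [[-8, 16, 0, 0], [-22, 45, 0, 0.06], [-38, 77, 0, 0.13], [-54, 110, 0, 0.216], [-70, 143, 0, 0.216], [-85, 175, 0, 0.216], [-98, 202, 0, 0.216], [-108, 222.6, 0, 0.216], [-108, 222.6, 0, 0.216], [-108, 222.6, 0, 0.216], [-108, 222.6, 0, 0.216]], "finger_gap": 45, "grip_force": 40}}

```text
clock: 28.55
ee_pos: [544.3, -63.3, 121.2]
tcp_rot: [-0.001, -0.015, 1.0, 0.0]
contact_force: [0.1, -0.6, 0.4]
gripper_width: 45.0
grip_force: 0.0
```

```bash
python3 - <<'E'
from h import *
go(*b(-41,-129.5,19),BY)
E
```

```text
shift [ -2.3  -0.9 102.2] turn 0.001 dist 102 clk 28.55
```

{"name": "inch_along", "arguments": {"rows": [[-1, -0.5, 25, 0], [-1, -0.5, 50, 0], [-1, -0.5, 70, 0], [-1, -0.5, 83, 0], [-1, -0.5, 92, 0], [-1, -0.5, 98, 0], [-1, -0.5, 101, 0], [-1, -0.5, 102, 0], [-1, -0.5, 102, 0]]}}

```text
clock: 29.3
ee_pos: [546.5, -64.0, 20.8]
tcp_rot: [0.0, -0.015, 1.0, -0.0]
contact_force: [0.8, 0.9, 0.2]
gripper_width: 45.1
grip_force: 0.0
```

{"name": "inch_along", "arguments": {"rows": [[0, 0, 0, 0], [0, 0, 0, 0], [0, 0, 0, 0], [0, 0, 0, 0], [0, 0, 0, 0], [0, 0, 0, 0], [0, 0, 0, 0]], "finger_gap": 20, "grip_force": 40}}

```text
clock: 29.88
ee_pos: [546.9, -63.8, 21.3]
tcp_rot: [0.001, -0.015, 1.0, -0.0]
contact_force: [-1.2, 0.0, 6.6]
gripper_width: 29.2
grip_force: 41.0
```

{"name": "inch_along", "arguments": {"rows": [[0, 0, -5, 0], [0, 0, -20, 0], [0, 0, -45, 0], [0, 0, -75, 0], [0, 0, -100, 0], [0, 0, -100, 0], [0, 0, -100, 0]]}}

```text
clock: 30.47
ee_pos: [547.1, -63.8, 122.1]
tcp_rot: [0.002, -0.015, 1.0, -0.001]
contact_force: [0.1, -0.2, -0.6]
gripper_width: 29.0
grip_force: 42.5
```

```bash
python3 - <<'E'
from h import *
go(*t(-45,-40,120),TP[2])
E
```

```text
shift [ 138.2 -256.6    1.9] turn -0.215 dist 291 clk 30.4667
```

{"name": "inch_along", "arguments": {"rows": [[8, -14, 0, 0], [21, -39, 0, -0.06], [36, -67, 0, -0.13], [52, -96, 0, -0.215], [68, -126, 0, -0.215], [84, -156, 0, -0.215], [100, -186, 0, -0.215], [115, -214, 0, -0.215], [129, -240, 0, -0.215], [138, -257, 0, -0.215], [138, -257, 0, -0.215], [138, -257, 0, -0.215], [138, -257, 0, -0.215]]}}

```text
clock: 31.55
ee_pos: [415.3, -323.4, 119.0]
tcp_rot: [-0.001, -0.122, 0.993, 0.001]
contact_force: [-0.3, 0.0, -0.9]
gripper_width: 29.2
grip_force: 42.5
```

```bash
python3 - <<'E'
from h import *
go(*t(-45,-40,14.5),TP[2])
E
```

```text
shift [ -1.2  -1.7 104.5] turn -0.001 dist 105 clk 31.55
```

Place it, then retreat towards the robot's right so that both areas are in view.

{"name": "inch_along", "arguments": {"rows": [[0, -1, 25, 0], [0, -1, 50, 0], [0, -1, 75, 0], [0, -1, 90, 0], [0, -1, 98, 0], [0, -1, 103, 0], [0, -1, 105, 0], [0, -1, 105, 0], [0, -1, 105, 0]]}}

```text
clock: 32.3
ee_pos: [416.8, -326.0, 16.2]
tcp_rot: [0.0, -0.123, 0.992, -0.001]
contact_force: [0.1, -0.8, -0.3]
gripper_width: 28.8
grip_force: 42.6
```

{"name": "inch_along", "arguments": {"rows": [[0, 0, 0, 0], [0, 0, 0, 0], [0, 0, 0, 0], [0, 0, 0, 0], [0, 0, 0, 0]], "finger_gap": 45}}

```text
clock: 32.72
ee_pos: [416.2, -325.8, 15.6]
tcp_rot: [0.0, -0.122, 0.992, -0.0]
contact_force: [0.2, 0.5, -0.1]
gripper_width: 45.0
grip_force: 0.0
```

{"name": "inch_along", "arguments": {"rows": [[0, 0, -20, 0], [0, 0, -50, 0], [0, 0, -80, 0], [0, 0, -110, 0], [0, 0, -150, 0], [30, -20, -180, 0], [60, -50, -180, 0], [80, -80, -180, 0], [100, -110, -180, 0], [100, -130, -180, 0], [100, -130, -180, 0], [100, -130, -180, 0]]}}

```text
clock: 33.72
ee_pos: [350.1, -476.5, 194.9]
tcp_rot: [-0.0, -0.122, 0.993, 0.0]
contact_force: [-0.0, 1.5, 0.1]
gripper_width: 45.0
grip_force: 0.0
```

```bash
python3 - <<'E'
from h import *
for n in("scene","top"):cv2.imwrite(f"pics/{n}9.png",optics.read_camera(n)[:,:,::-1])
E
```

```text
(no output)
```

View pics/top9.png

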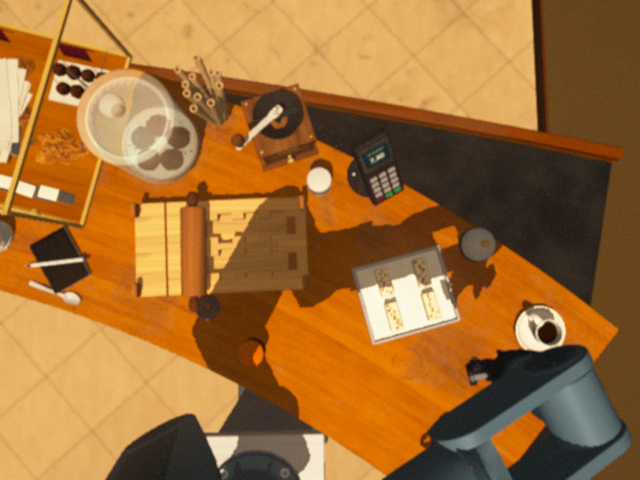

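View pics/scene9.png

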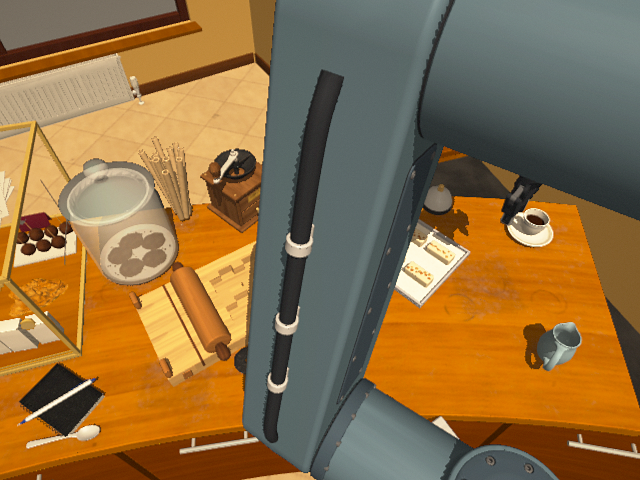

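All four bars are in the tray. But the pin has been knocked back to u≈194, about 70 mm off its line, so I'll measure it and roll it back.

```bash
python3 - <<'E'
from h import *
t_=cv2.imread("pics/top9.png")[190:312,130:260];cv2.imwrite("pics/c5.png",cv2.resize(t_,None,fx=4.5,fy=4.5,interpolation=cv2.INTER_CUBIC))
E
```

```text
(no output)
```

View pics/c5.png

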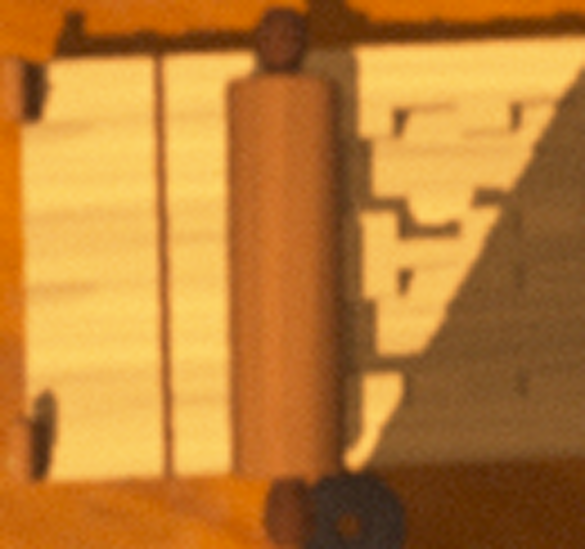

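The pin's barrel corners in the crop are at (229,80), (335,78), (234,474) and (340,472), slightly shifted along x and turned.

```bash
python3 - <<'E'
from h import *
A=lambda p:np.array(p)/4.5+[130,190]
L=[(98,28,66),(98,-28,66),(-98,28,66),(-98,-28,66)]
p,r=fit([("top",L,A([(229,80),(335,78),(234,474),(340,472)]))],[580,120,0]);print(p,r.T)
c,s=np.cos(BP[2]),np.sin(BP[2]);d=p[:2]-BP[:2];print("board",c*d[0]+s*d[1],-s*d[0]+c*d[1],"dyaw",p[2]-BP[2])
yaw=np.pi/2+p[2]
go(p[0],p[1],195,yaw); go(p[0],p[1],46,yaw)
E
```

```text
[5.73135104e+02 1.23210994e+02 8.89417126e-03] [[-0.71351091  0.80680938 -0.95502934  0.84493743]
 [-0.13743596 -0.35951428  0.37362671  0.11061356]]
board -8.75911232364729 56.99937553583913 dyaw -0.02110582874064512
shift [-361.3  526.     0.6] turn 0.237 dist 638 clk 33.8167
shift [-361.3  525.7  149.6] turn 0.237 dist 655 clk 33.8167
```

{"name": "inch_along", "arguments": {"rows": [[-15, 22, 0, 0], [-35, 51, 0, 0.06], [-56, 82, 0, 0.12], [-77, 112, 0, 0.18], [-98, 143, 0, 0.237], [-119, 173, 0, 0.237], [-140, 204, 0, 0.237], [-161, 234, 0, 0.237], [-182, 265, 0, 0.237], [-203, 295, 0, 0.237], [-224, 326, 0, 0.237], [-245, 356, 0, 0.237], [-266, 387, 0, 0.237], [-287, 418, 0, 0.237], [-308, 448, 0, 0.237], [-329, 479, 0, 0.237], [-347, 505, 0, 0.237], [-361.3, 526, 0, 0.237], [-361.3, 526, 0, 0.237], [-361.3, 526, 0, 0.237]], "finger_gap": 85, "grip_force": 20}}

```text
clock: 35.48
ee_pos: [572.4, 124.2, 195.1]
tcp_rot: [-0.0, -0.006, 1.0, -0.0]
contact_force: [0.7, -0.1, -0.1]
gripper_width: 85.2
grip_force: 0.0
```

{"name": "inch_along", "arguments": {"rows": [[0, 0, 0, 0], [0, 0, 0, 0], [0, 0, 0, 0]]}}

```text
clock: 35.73
ee_pos: [573.0, 121.0, 195.4]
tcp_rot: [-0.0, -0.004, 1.0, -0.0]
contact_force: [-1.1, -0.1, 0.0]
gripper_width: 85.1
grip_force: 0.0
```

```bash
python3 - <<'E'
from h import *
go(573.1,123.2,46,np.pi/2+.009)
E
```

```text
shift [-1.000e-01  2.200e+00  1.494e+02] turn -0.002 dist 149 clk 35.7333
```

{"name": "inch_along", "arguments": {"rows": [[0, 1, 40, 0], [0, 1, 75, 0], [0, 1, 105, 0], [0, 1, 128, 0], [0, 1, 142, 0], [0, 1, 149, 0], [0, 1, 149, 0], [0, 1, 149, 0]]}}

```text
clock: 36.4
ee_pos: [573.9, 122.4, 46.9]
tcp_rot: [0.0, -0.004, 1.0, -0.0]
contact_force: [0.2, -0.5, -0.3]
gripper_width: 85.2
grip_force: 0.0
```

{"name": "inch_along", "arguments": {"rows": [[0, 0, 0, 0], [0, 0, 0, 0], [0, 0, 0, 0], [0, 0, 0, 0], [0, 0, 0, 0], [0, 0, 0, 0]], "finger_gap": 61, "grip_force": 20}}

```text
clock: 36.9
ee_pos: [573.6, 123.0, 46.6]
tcp_rot: [0.0, -0.004, 1.0, -0.0]
contact_force: [-0.9, -0.2, 0.5]
gripper_width: 60.8
grip_force: 0.0
```

```bash
python3 - <<'E'
from h import *
go(*b(-8.7,125,46),BY)
E
```

```text
shift [ 1.8 68.2  0.5] turn -0.022 dist 68 clk 36.9
```

{"name": "inch_along", "arguments": {"rows": [[0, 3, 0, 0], [0, 6, 0, -0.003], [0, 11, 0, -0.006], [0, 16, 0, -0.009], [1, 22, 0, -0.012], [1, 28, 0, -0.015], [1, 34, 0, -0.018], [1, 40, 0, -0.022], [1, 46, 0, -0.022], [1, 51, 0, -0.022], [2, 56, 0, -0.022], [2, 60, 0, -0.022], [2, 63, 0, -0.022], [2, 65, 0, -0.022], [2, 67, 0, -0.022], [2, 68, 0, -0.022], [2, 68, 0, -0.022], [2, 68, 0, -0.022], [2, 68, 0, -0.022]]}}

```text
clock: 38.48
ee_pos: [570.9, 190.8, 46.3]
tcp_rot: [-0.0, -0.015, 1.0, -0.0]
contact_force: [0.2, -0.1, -0.4]
gripper_width: 61.5
grip_force: 0.0
```

{"name": "inch_along", "arguments": {"rows": [[0, 0, 0, 0], [0, 0, 0, 0], [0, 0, 0, 0], [0, 0, 0, 0], [0, 0, 0, 0], [0, 0, 0, 0]], "finger_gap": 50, "grip_force": 20}}

```text
clock: 38.98
ee_pos: [570.9, 190.9, 46.3]
tcp_rot: [0.0, -0.015, 1.0, -0.0]
contact_force: [-0.3, -0.2, -0.1]
gripper_width: 49.7
grip_force: 0.0
```

```bash
python3 - <<'E'
from h import *
go(*b(0,125,47.5),BY)
E
```

```text
shift [-9.   0.2 -1.2] turn 0.0 dist 9 clk 38.9833
```

The gripper closed to 50 mm on nothing, so the pin isn't between the fingers. I need to look.

{"name": "inch_along", "arguments": {"rows": [[0, 0, 0, 0], [0, 0, 0, 0], [0, 0, 0, 0], [0, 0, 0, 0]], "finger_gap": 62}}

```text
clock: 39.32
ee_pos: [570.9, 191.0, 46.3]
tcp_rot: [-0.0, -0.015, 1.0, -0.0]
contact_force: [-0.5, -0.7, 0.3]
gripper_width: 62.1
grip_force: 0.0
```

```bash
python3 - <<'E'
from h import *
a=optics.read_camera("top")[:,:,::-1];b_=optics.read_camera("scene")[:,:,::-1]
cv2.imwrite("pics/m.png",np.vstack([cv2.resize(a[180:320,120:330],None,fx=3,fy=3)[:300],b_[200:400,0:630][:, :]])) if 0 else cv2.imwrite("pics/m.png",np.hstack([cv2.resize(a[170:320,110:260],(400,400)),cv2.resize(b_[210:390,110:290],(400,400))]))
E
```

```text
(no output)
```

View pics/m.png

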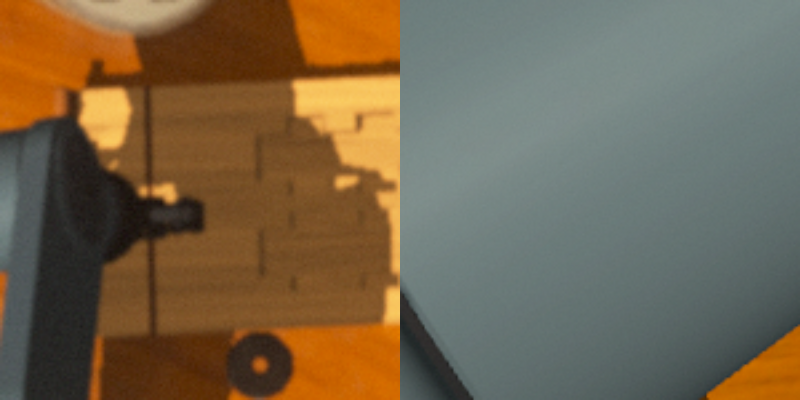

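The pin isn't on the left of the board, so it must still have been rolling when I pictured it. I'll find it by colour.

```bash
cat >> h.py <<'E'
def findpin(im):
    hsv=cv2.cvtColor(cv2.GaussianBlur(im,(3,3),0),cv2.COLOR_BGR2HSV).astype(int)
    # barrel seen between board's side edges: restrict to board top polygon shrunk
    poly=np.zeros(im.shape[:2],np.uint8)
    q=proj("top",place(BP,[(85,175,66),(85,-175,66),(-85,-175,66),(-85,175,66)])).astype(np.int32)
    cv2.fillPoly(poly,[q],255)
    m=((hsv[...,0]<=13)&(hsv[...,1]>130)&(hsv[...,2]>50)).astype(np.uint8)*255&poly
    n,lab,st,ce=cv2.connectedComponentsWithStats(m)
    return m,[(st[i].tolist(),ce[i].round(1).tolist()) for i in range(1,n) if st[i][4]>150]
E
python3 - <<'E'
from h import *
for f in("top0","top2","top9"):print(f,findpin(cv2.imread(f"pics/{f}.png"))[1])
a=optics.read_camera("top")[:,:,::-1].copy();cv2.imwrite("pics/now.png",a)
print(findpin(a)[1])
print(findpin(optics.read_camera("top")[:,:,::-1].copy())[1])
E
```

```text
top0 [([250, 205, 26, 78, 1742], [262.6, 243.5])]
top2 [([150, 209, 27, 79, 1756], [162.8, 249.2])]
top9 [([181, 208, 26, 79, 1759], [193.7, 246.8])]
[([275, 204, 25, 78, 1539], [287.1, 242.8])]
[([275, 204, 25, 78, 1545], [287.1, 242.7])]
```

```bash
python3 - <<'E'
from h import *
c,s=np.cos(BP[2]),np.sin(BP[2])
def tob(p): d=p[:2]-BP[:2]; return np.array([c*d[0]+s*d[1],-s*d[0]+c*d[1]])
a=optics.read_camera("top")[:,:,::-1].copy()
for nm,im in(("top0",cv2.imread("pics/top0.png")),("top2",cv2.imread("pics/top2.png")),("top9",cv2.imread("pics/top9.png")),("now",a)):
    m,k=findpin(im);ys,xs=np.nonzero(m)
    rows=[(r,xs[ys==r].mean()) for r in np.unique(ys) if (ys==r).sum()>14][3:-3]
    P=np.array([tob(ray("top",u+.0,r,66)) for r,u in rows]);f=np.polyfit(P[:,0],P[:,1],1)
    print(nm,"y at x=0",f[1].round(1),"yaw",f[0].round(4))
t_=a[190:312,215:325];cv2.imwrite("pics/c6.png",cv2.resize(t_,None,fx=4.5,fy=4.5,interpolation=cv2.INTER_CUBIC))
E
```

```text
top0 y at x=0 -102.7 yaw 0.0004
top2 y at x=0 110.1 yaw 0.1962
top9 y at x=0 31.3 yaw -0.0994
now y at x=0 -142.8 yaw 0.0224
```

View pics/c6.png

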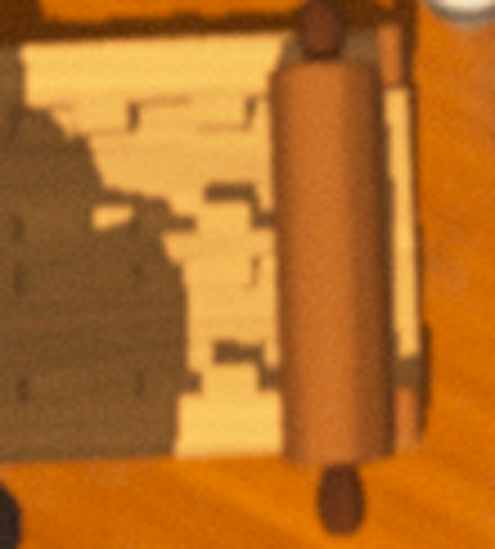

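The pin now rests near the far stops, with crop corners at (276,65), (380,65), (284,460) and (392,460).

```bash
python3 - <<'E'
from h import *
A=lambda p:np.array(p)/4.5+[215,190]
L=[(98,28,66),(98,-28,66),(-98,28,66),(-98,-28,66)]
p,r=fit([("top",L,A([(275,66),(380,65),(285,461),(392,460)]))],[580,-80,0]);print(p,r.T)
c,s=np.cos(BP[2]),np.sin(BP[2]);d=p[:2]-BP[:2];print("board",c*d[0]+s*d[1],-s*d[0]+c*d[1],"dyaw",p[2]-BP[2])
print(b(0,-155,0)); go(p[0],p[1],195,BY)
im=optics.read_camera("top")[:,:,::-1].copy();print(findpin(im)[1])
E
```

```text
[ 5.75647817e+02 -8.98313026e+01  1.01928241e-02] [[-0.69570349  0.97360991 -0.87245762  0.63032834]
 [ 0.18415189 -0.29036885  0.30847503 -0.20755666]]
board -12.637840629315694 -156.02242909219532 dyaw -0.019807175869079784
[588.24930253 -88.43025523   0.        ]
shift [   3.7 -280.8 -148.7] turn 0.0 dist 318 clk 39.5667
[([275, 204, 25, 78, 1542], [287.1, 242.9])]
```

{"name": "inch_along", "arguments": {"rows": [[0, 0, -20, 0], [0, 0, -60, 0], [0, 0, -100, 0], [0, 0, -148, 0], [0, -35, -148, 0], [0, -70, -148, 0], [1, -105, -148, 0], [2, -140, -148, 0], [3, -175, -148, 0], [4, -210, -148, 0], [4, -240, -148, 0], [4, -265, -148, 0], [4, -281, -148, 0], [4, -281, -148, 0], [4, -281, -148, 0], [4, -281, -148, 0]], "finger_gap": 85, "grip_force": 20}}

```text
clock: 40.95
ee_pos: [575.2, -89.4, 194.2]
tcp_rot: [-0.0, -0.015, 1.0, 0.0]
contact_force: [-0.1, 1.0, -0.3]
gripper_width: 85.0
grip_force: 0.0
```

```bash
python3 - <<'E'
from h import *
go(*b(-10,-155,46),BY)
print(findpin(optics.read_camera("top")[:,:,::-1].copy())[1])
E
```

```text
shift [ -3.1   0.5 148.2] turn 0.0 dist 148 clk 40.95
[]
```

{"name": "inch_along", "arguments": {"rows": [[0, 0, 40, 0], [0, 0, 75, 0], [0, 0, 105, 0], [0, 0, 128, 0], [0, 0, 142, 0], [0, 0, 148, 0], [0, 0, 148, 0], [0, 0, 148, 0]]}}

```text
clock: 41.67
ee_pos: [575.9, -89.4, 46.9]
tcp_rot: [0.0, -0.016, 1.0, -0.0]
contact_force: [-0.0, 0.2, 0.8]
gripper_width: 84.7
grip_force: 0.0
```

{"name": "inch_along", "arguments": {"rows": [[0, 0, 0, 0], [0, 0, 0, 0], [0, 0, 0, 0], [0, 0, 0, 0], [0, 0, 0, 0], [0, 0, 0, 0]], "finger_gap": 48, "grip_force": 20}}

```text
clock: 42.17
ee_pos: [576.4, -88.8, 48.1]
tcp_rot: [0.001, -0.015, 1.0, 0.001]
contact_force: [-0.2, 6.0, 6.6]
gripper_width: 55.3
grip_force: 21.4
```

{"name": "inch_along", "arguments": {"rows": [[0, 0, 0, 0], [0, 0, 0, 0], [0, 0, 0, 0], [0, 0, 0, 0]], "finger_gap": 61}}

```text
clock: 42.5
ee_pos: [575.5, -90.3, 46.5]
tcp_rot: [0.0, -0.015, 1.0, -0.0]
contact_force: [-0.8, -0.1, -0.5]
gripper_width: 61.2
grip_force: 0.0
```

```bash
python3 - <<'E'
from h import *
go(*b(-12,125,46),BY)
E
```

```text
shift [ -0.8 281.5   0.4] turn 0.0 dist 282 clk 42.5
```

Confirmed caged (it closed on 55 mm). Rolling it to the line.

{"name": "inch_along", "arguments": {"rows": [[0, 3, 0, 0], [0, 7, 0, 0], [0, 13, 0, 0], [0, 20, 0, 0], [0, 28, 0, 0], [0, 36, 0, 0], [0, 44, 0, 0], [0, 52, 0, 0], [0, 60, 0, 0], [0, 68, 0, 0], [0, 76, 0, 0], [0, 84, 0, 0], [0, 92, 0, 0], [0, 100, 0, 0], [0, 108, 0, 0], [0, 116, 0, 0], [0, 124, 0, 0], [0, 132, 0, 0], [0, 138, 0, 0], [0, 141, 0, 0]]}}

```text
clock: 44.17
ee_pos: [571.0, 52.0, 46.2]
tcp_rot: [-0.0, -0.015, 1.0, 0.0]
contact_force: [0.1, 2.3, -2.7]
gripper_width: 61.1
grip_force: 2.2
```

{"name": "inch_along", "arguments": {"rows": [[0, 4, 0, 0], [0, 10, 0, 0], [0, 17, 0, 0], [0, 25, 0, 0], [0, 33, 0, 0], [0, 41, 0, 0], [0, 49, 0, 0], [0, 57, 0, 0], [0, 65, 0, 0], [0, 73, 0, 0], [0, 81, 0, 0], [0, 89, 0, 0], [0, 97, 0, 0], [0, 105, 0, 0], [0, 113, 0, 0], [0, 121, 0, 0], [0, 128, 0, 0], [0, 133, 0, 0], [0, 136, 0, 0], [0, 138, 0, 0]]}}

```text
clock: 45.83
ee_pos: [566.9, 189.3, 46.2]
tcp_rot: [-0.0, -0.015, 1.0, -0.0]
contact_force: [0.5, 0.5, 0.2]
gripper_width: 61.2
grip_force: 0.0
```

{"name": "inch_along", "arguments": {"rows": [[0, 0, 0, 0], [0, 0, 0, 0], [0, 0, 0, 0], [0, 0, 0, 0]]}}

```text
clock: 46.17
ee_pos: [567.0, 188.5, 46.3]
tcp_rot: [-0.0, -0.015, 1.0, -0.0]
contact_force: [0.2, -0.1, -0.2]
gripper_width: 61.1
grip_force: 0.0
```

```bash
python3 - <<'E'
from h import *
go(*b(-12,125,46.5),BY)
E
```

```text
shift [-0.9  2.6 -0.2] turn -0.0 dist 3 clk 46.1667
```

{"name": "inch_along", "arguments": {"rows": [[0, 1, 0, 0], [0, 2, 0, 0], [0, 2.6, 0, 0], [0, 2.6, 0, 0], [0, 2.6, 0, 0]]}}

```text
clock: 46.58
ee_pos: [566.8, 191.5, 46.3]
tcp_rot: [-0.0, -0.015, 1.0, -0.0]
contact_force: [1.0, -0.9, 0.8]
gripper_width: 61.0
grip_force: 0.0
```

{"name": "inch_along", "arguments": {"rows": [[0, 0, 0, 0], [0, 0, 0, 0], [0, 0, 0, 0], [0, 0, 0, 0], [0, 0, 0, 0], [0, 0, 0, 0]], "finger_gap": 48, "grip_force": 20}}

```text
clock: 47.08
ee_pos: [567.0, 191.3, 46.5]
tcp_rot: [0.0, -0.015, 1.0, -0.0]
contact_force: [-0.1, -2.5, 4.0]
gripper_width: 55.2
grip_force: 21.5
```

{"name": "inch_along", "arguments": {"rows": [[-2, 0, 0, 0], [-4, 0, 0, 0], [-6, 0, 0, 0], [-8, 0, 0, 0], [-10, 0, 0, 0], [-11.5, 0, 0, 0], [-11.5, 0, 0, 0], [-11.5, 0, 0, 0]]}}

```text
clock: 47.75
ee_pos: [577.2, 192.3, 46.4]
tcp_rot: [-0.001, -0.015, 1.0, 0.0]
contact_force: [-6.2, -1.1, 7.3]
gripper_width: 55.4
grip_force: 21.9
```

```bash
python3 - <<'E'
from h import *
go(*b(0,125,47),BY)
E
```

```text
shift [-2.6 -0.9 -0.6] turn 0.0 dist 3 clk 47.75
```

{"name": "inch_along", "arguments": {"rows": [[0, 0, 0, 0], [0, 0, 0, 0], [0, 0, 0, 0], [0, 0, 0, 0]], "finger_gap": 62}}

```text
clock: 48.08
ee_pos: [578.4, 191.8, 46.1]
tcp_rot: [-0.0, -0.015, 1.0, 0.0]
contact_force: [-1.2, 0.1, -0.1]
gripper_width: 61.9
grip_force: 0.0
```

{"name": "inch_along", "arguments": {"rows": [[0, 0, 0, 0], [0, 0, 0, 0], [0, 0, 0, 0], [0, 0, 0, 0], [0, 0, 0, 0], [0, 0, 0, 0]], "finger_gap": 85}}

```text
clock: 48.58
ee_pos: [578.4, 191.8, 46.3]
tcp_rot: [0.0, -0.015, 1.0, 0.0]
contact_force: [-0.5, -0.0, -0.4]
gripper_width: 84.8
grip_force: 0.0
```

{"name": "inch_along", "arguments": {"rows": [[0, 0, -20, 0], [0, 0, -50, 0], [0, 0, -90, 0], [0, 0, -130, 0], [0, -40, -150, 0], [0, -80, -150, 0], [0, -120, -150, 0], [0, -160, -150, 0], [0, -200, -150, 0], [0, -240, -150, 0], [0, -280, -150, 0], [0, -320, -150, 0], [0, -320, -150, 0], [0, -320, -150, 0]]}}

```text
clock: 49.75
ee_pos: [587.8, -130.5, 196.2]
tcp_rot: [-0.0, -0.013, 1.0, 0.0]
contact_force: [-0.2, 0.3, 0.1]
gripper_width: 85.1
grip_force: 0.0
```

```bash
cat >> h.py <<'E'
def ends(im):
    """pin: centroid, left/right edges near both ends, and v of barrel ends along its axis (grey steps)"""
    g=cv2.GaussianBlur(im,(3,3),0).astype(float); out=findpin(im)[1]
    u0=out[0][1][0]; col=g[190:312,int(u0)-4:int(u0)+5].mean((1,))[:,2]
    return out,col.round().astype(int)
E
python3 - <<'E'
from h import *
a=optics.read_camera("top")[:,:,::-1].copy();cv2.imwrite("pics/top10.png",a)
for im in(cv2.imread("pics/top2.png"),a):
    o,c=ends(im);print(o);print(c[:30],c[85:])
t2=cv2.cvtColor(cv2.imread("pics/top2.png"),7).astype(np.float32);t1=cv2.cvtColor(a,7).astype(np.float32)
# top half / bottom half of the pin: shift vs the verified earlier picture
for v0,v1 in((192,225),(280,306)):
    T=t2[v0:v1,146:186]; R=cv2.matchTemplate(t1[v0-8:v1+8,138:194],T,cv2.TM_CCOEFF_NORMED)
    _,m,_,l=cv2.minMaxLoc(R); x,y=l; q=lambda a,b,c:(a-c)/(2*(a-2*b+c))
    print("shift px",x-8+q(R[y,x-1],R[y,x],R[y,x+1]),y-8+q(R[y-1,x],R[y,x],R[y+1,x]),m)
E
```

```text
[([150, 209, 27, 79, 1756], [162.8, 249.2])]
[132 107  93  89  90  90  92  93  94  93  89  80  75  86 116 147 167 176
 179 179 180 180 180 180 181 182 182 183 183 184] [193 193 193 193 193 192 192 192 192 192 192 192 191 191 190 190 189 185
 172 151 129 113 106 103 102 103 102 101 101 102 101 103 107 116 137 164
 183]
[([149, 209, 27, 79, 1760], [162.2, 249.2])]
[136 111  96  90  88  89  91  92  92  93  90  83  76  84 110 142 165 176
 179 179 179 180 180 181 181 181 182 182 183 184] [191 191 191 190 190 190 190 190 189 190 190 189 189 189 189 188 186 180
 167 145 121 106  99  97  97  98  98  98  98  99  99 100 102 111 133 160
 181]
shift px -0.70800734 0.06021855 0.9905523061752319
shift px -0.47261488 0.021528367 0.9846909046173096
```

The pin now matches the verified parked picture: same x and yaw, and about 1.3 mm different in y. I'll do a last stillness check, including the tray, and then hand in.

{"name": "inch_along", "arguments": {"rows": [[0, 0, 0, 0], [0, 0, 0, 0], [0, 0, 0, 0], [0, 0, 0, 0], [0, 0, 0, 0], [0, 0, 0, 0], [0, 0, 0, 0], [0, 0, 0, 0], [0, 0, 0, 0], [0, 0, 0, 0], [0, 0, 0, 0], [0, 0, 0, 0], [0, 0, 0, 0], [0, 0, 0, 0], [0, 0, 0, 0]], "lines": "1,1"}}

```text
clock: 51.05
```

```bash
python3 - <<'E'
from h import *
a=optics.read_camera("top")[:,:,::-1].copy();print(findpin(a)[1])
# bars: cut each at its expected outline and measure texture-free brightness edges
hsv=cv2.cvtColor(a,40)
g=cv2.GaussianBlur(a,(3,3),0)
T=a[240:345,350:460]; m=(T[...,0].astype(int)<175).astype(np.uint8)
poly=np.zeros(m.shape,np.uint8);cv2.fillPoly(poly,[(proj("top",place(TP,[(-88,73,6),(88,73,6),(88,-73,6),(-88,-73,6)]))-[350,240]).astype(np.int32)],1)
m=cv2.morphologyEx(m&poly,cv2.MORPH_CLOSE,np.ones((3,3),np.uint8))
cs,_=cv2.findContours(m,0,2)
for k in cs:
    if cv2.contourArea(k)>80: (x,y),wh,an=cv2.minAreaRect(k);print(ray("top",x+350,y+240,28)[:2].round(),np.round(np.array(wh)*2.25),round(an,1))
print(np.degrees(TP[2]),[t(x,y,0)[:2].round() for x in(-45,45) for y in(-40,40)])
for (u,v,n) in((319,180,"jar"),(478,244,"bell")):
    o=cv2.imread("pics/top0.png")[v-22:v+22,u-22:u+22]; R=cv2.matchTemplate(a[v-32:v+32,u-32:u+32],o,cv2.TM_CCOEFF_NORMED);print(n,cv2.minMaxLoc(R)[1::2])
E
```

```text
[([149, 209, 27, 79, 1785], [162.2, 249.0])]
[ 459. -314.] [144.  34.] 74.4
[ 481. -400.] [144.  32.] 74.1
-75.91690785483408 [array([ 417., -324.]), array([ 494., -305.]), array([ 439., -412.]), array([ 516., -392.])]
jar (0.7371219992637634, (10, 9))
bell (0.9975734949111938, (10, 10))
```

```bash
python3 -c "
from workcell import arm, optics, sensors
print(arm.close_job())"
```

```text
the job is handed in; nothing more can be done
None
```

I handed the job in at about 51 s: the last check showed the pin at rest within about 1.5 mm of the parking line (it was knocked off mid-run and I rolled it back) and all four bars flat and squared in the tray.

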